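Try a lantern foot on the gauge bar, two faces

TASK

Of the three wooden lantern feet, take the long one with one rounded end and try it on the steel gauge bar: hold its flat short end flush against the bar's upright face on the near (robot's) side for half a second, low down at the bench. Then turn the foot a quarter turn and leave it standing on the bench, let go, with its notched long side flush against that same face, well within the bar's length. Leave the round foot and the square foot where they are.

Things in the scene. Friction and masses are not known exactly. Their poses are not given: they have to be found in the camera images.
- foot: Light-wood foot, loose, 0.1-0.2 kg, flat on the bench; 100 (x) x 64 (y) x 30 mm. Origin: middle of the underside. +x end flat, 50 mm off; -x end half round, radius 32. Sides at y = +-32; +y side has a notch through the thickness, x 6 to 30, 14 deep; -y side plain. Upright grip post in the middle: 18 mm square, sides along x and y, 30 to 85 mm above the underside, so clear above the bar.
- notch (a point): Point on the foot at the mouth of the notch: in the foot's axes x = 18, y = 32 (the plane of the notched side), z = 15 mm. Axes as the foot's.
- bar: Gauge bar: rigid steel angle screwed to the bench, 260 mm long, 25 high, upright leg 5 mm thick, foot leg (4 mm thick) pointing away from the robot. Origin: mid-length, bench level, in the plane of the upright face that looks to the robot. x: level, square to that face, into the bar, away from the robot; y along the bar; z up. Lies across the robot's view, turned up to 15 degrees.
- round_foot: Bystander: a round light-wood foot, 80 mm in diameter, 30 mm thick, loose. Origin at the middle of its underside, z up. Same grip post as the long foot: 18 mm square, 30 to 85 mm up.
- square_foot: Bystander: a square light-wood foot, 64 x 64 mm, 30 mm thick, loose, no notch. Origin at the middle of its underside, z up. Same grip post as the long foot: 18 mm square, 30 to 85 mm up.
Things that resemble listed ones, but are neither listed nor needed, are in the scene too. What is shaped like the foot but pink or yellow is not meant.

How it is judged:
On the way:
1. the foot's flat short end is held 0.2 s at the bar's near face: within 10 mm and 10 degrees, underside under 20 mm up, middle within 100 mm of the bar's middle along it (height (world z) of foot below 0.02 m and angle between the x axis of foot and the x axis of bar, either way round below 0.175 rad and x of notch in the frame of bar between -0.042 and -0.02 m and y of foot in the frame of bar between -0.1 and 0.1 m and angle between foot's own z axis and vertical below 0.17 rad), for 0.2 s.
At the end, for the whole second after the job is handed in: The foot stands flat on the bench (underside below 8 mm, tilt under 10 degrees), at rest, its notched side towards the bar's near face, within 10 degrees of parallel and the notch's mouth within 10 mm of the face, the foot's middle within 100 mm of the bar's middle along it (angle between the y axis of foot and the x axis of bar, either way round below 0.175 rad and x of notch in the frame of bar between -0.01 and 0.01 m and height (world z) of foot below 0.008 m and y of foot in the frame of bar between -0.1 and 0.1 m and angle between foot's own z axis and vertical below 0.17 rad and linear speed of foot below 0.02 m/s); the robot touches nothing.
It fails at once if the round foot or the square foot is moved more than 25 mm (distance of any of round_foot, square_foot from where it was at the start of the episode above 0.025 m).
It also fails if it takes over 48 s, if anything falls off the work surface, if the arm or the gripper's body presses on something with over 40 N, if the wrist force passes 120 N, or if a joint passes its speed limit or range.

ROBOT

A 6-joint arm with a two-finger parallel gripper is mounted at the origin on the work surface. World frame = base frame: x ahead of the robot, y to its left, z up, the work surface at z = 0. Lengths are in m, angles in rad, forces in N, time in s.
With the tool pointing down it reaches from about 0.375 to 0.9 m from the base axis. Payload 3.1 kg.
Tool frame: the origin (TCP) lies midway between the tips of the shut fingers; the grasp point (between the pads) lies 19 mm behind it; x points along the fingers, z is the direction in which the jaws open and shut, and the axes are right-handed (so a half turn about x gives the same grasp; the last joint's range is limited). The gripper opens to 85 mm and grips with 20 to 120 N. Pads are 22 mm wide; open, the fingers measure 114 mm over their backs; the gripper's body (76 mm by 85 mm) begins 54 mm behind the grasp point. The pads swing forward as they close: fully open they stand 13 mm farther back than shut.
Start: joints at [-1.286, 0.527, 1.433, -0, 1.181, -0.178], TCP at [0.28, -0.559, 0.231] pointing down, gripper open.
Joint ranges: [-3.08, 3.08], [-0.75, 2.2], [0.22, 2.44], [-1.43, 4.57], [0, 2.65], [-2.85, 2.85]. Speed limits (rad/s): [2.79, 2.79, 3.14, 3.14, 3.14, 3.14].

INTERFACE

Orientations are given as a unit quaternion [x, y, z, w].
In Python, from station import status, snapshot, camera_params, ticket gives the robot as it stands.
- The arm moves only by the tool arm_command, never from a script. Its argument "series" is a list that holds one entry, the list of rows, each a list of 4 numbers: the shift along the tool's x, y, z in mm, then the turn about the tool's x in rad. A call has 1 to 10 rows; each row shifts and turns the commanded pose from where the row before left it, along the tool's axes as they then stand; what a row does not reach is not made up. A row lasts 1/10 s, in which the tool goes at most 50 mm and 8.59 degrees, less where a joint would pass 70% of its speed; a pose out of reach is approached as far as the arm can. A call is refused whole if a number of a shift passes 50 or a number of a turn 0.15, either way. A call with a gripper value outside its range is refused whole. "jaw" is the opening in per cent of the stroke, from 0 (shut) to 100 (fully open), set as the call begins (left out, the last holds). The fingers move at their own pace and stop on an object; "force" is the grip in N (left out, the last holds). Time passes only in rows, so rows that do not move let the fingers close. It gives the time, the measured TCP pose, the force and the opening at its end, in the units of the state.
- status.sense(): the state, without advancing time (a new reading comes with each control period).
- snapshot(name): name is "scene" or "top" or "wrist"; returns the picture (384x512x3 uint8, red, green, blue); there is no depth.
- camera_params(name): a dict with "fovy" (degrees; the focal length in pixels is half the picture's height over the tangent of half this angle, whatever the lens; pixels are square), "cx", "cy" (the principal point, pixels), "extrinsics" (4x4, takes a point from camera to world coordinates); the wrist camera has in their place "mount" (4x4, takes a point from camera to tool coordinates, whose origin is the TCP and whose axes are the tool frame's). Camera axes: x right, y down, z forward; pixel columns grow to the right and rows downward; lengths in m; the calibration is good to about 2 mm. A picture is of the moment at which its call begins: read the wrist's pose just before it. camera_params takes no time and is no camera call.
- ticket.sign_off(): hands the job in, once; it reports no verdict.
The state is a dict: "t": time; "q": joint angles; "qd": joint speeds; "tau": joint torques, N m; "tcp_pos": TCP position; "tool_rot": TCP orientation; "force": force on the tool from outside, world axes, zero at the start; "ft_torque": the same for the moment, N m; "finger_gap": opening from 0.0 (shut) to 1.0 (fully open).
Only numpy, scipy, OpenCV 4.12 (cv2) and the standard library are available. Lean on these libraries where they do the work, as an engineer would, in place of code of your own. Each camera call takes 0.05 s, during which the arm holds its last target. There are 200 camera calls.

## Working session

There is one attempt and no reset: what is moved stays moved. The work goes in short steps, Python scripts to look and compute and a tool call to move; the robot and the scene stay as the last step left them, time stands still between calls to the robot, and variables do not carry over. Pictures are saved under pics/ and viewed, about 8 in all and at most 12, crops included, and the job is handed in when it is done.

Besides the shell and the picture viewer there is one more tool, called by a JSON object that holds its "fn" and its "kwargs". arm_command: Moves the arm, as the interface text tells. Its arguments: {"type":"object","properties":{"series":{"type":"array"},"jaw":{"type":"number"},"force":{"type":"number"}},"required":["series"]}

```bash
ls; mkdir -p pics; python3 - <<'E'
from station import status,snapshot,camera_params
import cv2,numpy as np
s=status.sense();print(s)
ims=[]
for n in("scene","top"):
    p=camera_params(n);print(n,p)
    im=snapshot(n)[:,:,::-1];np.save(f"pics/{n}.npy",im);ims.append(im)
    cv2.imwrite(f"pics/{n}0.png",im)
print(camera_params("wrist"))
cv2.imwrite("pics/top0b.png",cv2.resize(ims[1],(800,600)))
E
```

```text
pics
{'t': 0.0, 'q': array([-1.28551623e+00,  5.28445259e-01,  1.43392057e+00,  9.63278436e-06,
        1.18142448e+00, -1.78459842e-01]), 'qd': array([-0.00099272, -0.00027708,  0.00129183, -0.00059296, -0.00179302,
       -0.00067529]), 'tau': array([ 7.87506106e-04, -4.42337251e+01, -1.78028387e+01, -1.66555537e-04,
        8.48450029e-03, -5.09060399e-06]), 'tcp_pos': array([ 0.27940202, -0.55825194,  0.23034067]), 'tool_rot': array([ 0.37224279,  0.60209293, -0.3711995 ,  0.60094122]), 'force': array([-0.55477087, -0.06058194, -0.78586479]), 'ft_torque': array([ 0.02004066,  0.0658612 , -0.00230329]), 'finger_gap': 0.9994898161922326}
scene {'fovy': 54.73459486123656, 'cx': 255.92051367381816, 'cy': 193.69181447001552, 'extrinsics': array([[ 0.84012476,  0.44225885, -0.31400239,  0.82598278],
       [ 0.54221922, -0.67014257,  0.50686019, -0.63705326],
       [ 0.01373704, -0.59608393, -0.80280461,  0.91548109],
       [ 0.        ,  0.        ,  0.        ,  1.        ]])}
top {'fovy': 43.19439115942603, 'cx': 254.40632775698137, 'cy': 183.8533822398658, 'extrinsics': array([[ 0.02585293, -0.99443022,  0.10217713,  0.35217796],
       [-0.99963233, -0.02488078,  0.01077757, -0.0967409 ],
       [-0.0081753 , -0.10241819, -0.99470784,  1.51323605],
       [ 0.        ,  0.        ,  0.        ,  1.        ]])}
{'fovy': 63.53337614966392, 'cx': 262.5799934220361, 'cy': 195.31874648303776, 'mount': array([[-9.50111720e-04, -3.09188928e-01,  9.51000160e-01,
        -1.42751634e-01],
       [-4.25931561e-04, -9.51000378e-01, -3.09189425e-01,
         7.92631647e-02],
       [ 9.99999458e-01, -6.98825478e-04,  7.71863282e-04,
        -3.92318871e-04],
       [ 0.00000000e+00,  0.00000000e+00,  0.00000000e+00,
         1.00000000e+00]])}
```

View pics/top0b.png

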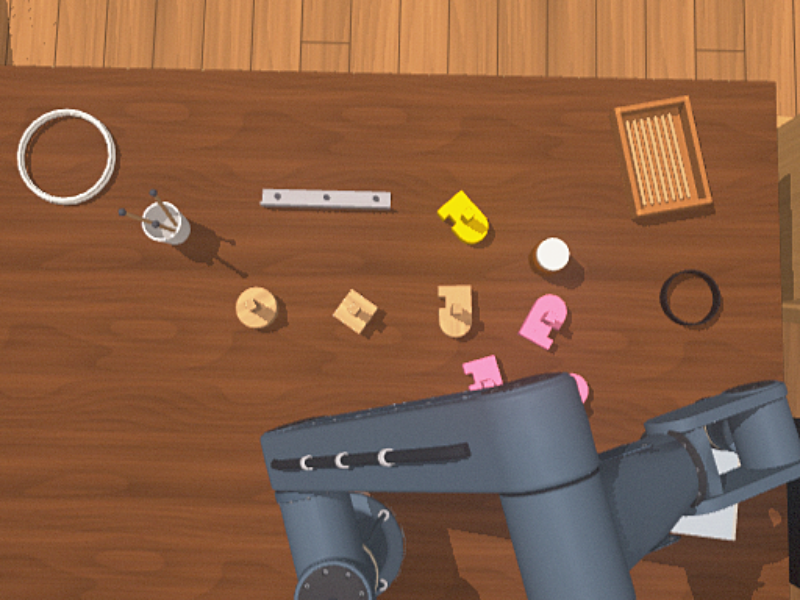

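View pics/scene0.png

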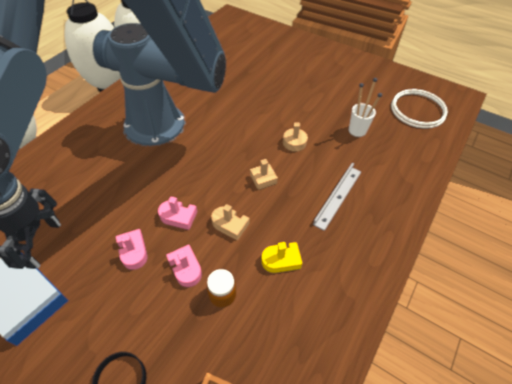

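The top view (800x600) shows the wanted foot at (455,310) with its flat end up (+x) and its notch to the left (+y). The bar is at (326,199), the square foot at (356,311) and the round foot at (257,308). The scene view agrees, and the pink and yellow feet are decoys.

```bash
cat > h.py <<'E'
from station import status,snapshot,camera_params,ticket
import cv2,numpy as np
from scipy.spatial.transform import Rotation as R
def cam(n):
    p=camera_params(n)
    if n=="wrist":
        s=status.sense();T=np.eye(4);T[:3,:3]=R.from_quat(s['tool_rot']).as_matrix();T[:3,3]=s['tcp_pos']
        E=T@p['mount']
    else:E=p['extrinsics']
    return p,E,192/np.tan(np.radians(p['fovy']/2))
def ray(c,uv,z):
    p,E,f=c;uv=np.atleast_2d(uv).astype(float)
    d=np.c_[(uv[:,0]-p['cx'])/f,(uv[:,1]-p['cy'])/f,np.ones(len(uv))]@E[:3,:3].T
    o=E[:3,3];return o+d*((z-o[2])/d[:,2])[:,None]
def proj(c,P):
    p,E,f=c;q=(np.atleast_2d(P)-E[:3,3])@E[:3,:3]
    return q[:,:2]/q[:,2:]*f+[p['cx'],p['cy']]
def wood(im):
    h=cv2.cvtColor(np.ascontiguousarray(im),cv2.COLOR_BGR2HSV)
    return h
E
python3 - <<'E'
from h import *
s=status.sense();print(R.from_quat(s['tool_rot']).as_matrix().round(3))
im=np.load('pics/top.npy');h=wood(im);c=cam('top')
for n,(u,v) in dict(foot=(285,205),bar=(200,126),face=(200,131),sq=(222,200),rd=(160,200),table=(250,150)).items():print(n,h[v,u],end=' ')
print()
m=((h[...,0]>10)&(h[...,0]<22)&(h[...,2]>150)&(h[...,1]>60)&(h[...,1]<170)).astype('uint8')*255
m[:90]=0;m[240:]=0
for k in cv2.findContours(m,cv2.RETR_EXTERNAL,cv2.CHAIN_APPROX_NONE)[0]:
    if cv2.contourArea(k)<150:continue
    x=ray(c,k[:,0],.03)[:,:2]; r=cv2.minAreaRect((x*1000).astype('float32'))
    print(cv2.contourArea(k),k[:,0].mean(0),r)
b=((h[...,1]<60)&(h[...,2]>110)).astype('uint8')*255
for k in cv2.findContours(b,cv2.RETR_EXTERNAL,cv2.CHAIN_APPROX_NONE)[0]:
    if cv2.contourArea(k)<300:continue
    r=cv2.minAreaRect(k)
    if abs(r[0][0]-208)<15 and abs(r[0][1]-127)<15:
        print(r);bx=cv2.boxPoints(r);print(bx,ray(c,bx,0)[:,:2],ray(c,bx,.025)[:,:2])
print(im[118:136,200].tolist())
E
```

```text
[[-0.001  0.894  0.447]
 [ 0.002  0.447 -0.894]
 [-1.     0.    -0.002]]
foot [ 18 115 240] bar [  2  19 215] face [  0  11 159] sq [ 19 112 243] rd [ 17 118 246] table [ 10 166 134] 
426.0 [226.88235294 198.86764706] ((456.4874267578125, 2.6370086669921875), (66.30572509765625, 66.2247085571289), 55.588531494140625)
516.5 [163.28       196.30666667] ((460.1372985839844, 198.95033264160156), (80.07152557373047, 80.13662719726562), 1.4577325582504272)
591.0 [290.54901961 196.31372549] ((462.39874267578125, -192.64584350585938), (101.30587768554688, 64.60997772216797), 1.4314430952072144)
167.5 [508.81290323 158.83870968] ((598.5596923828125, -860.4038696289062), (15.395926475524902, 193.3310089111328), 88.45281982421875)
282.5 [505.688 106.36 ] ((760.4241943359375, -852.509033203125), (40.383480072021484, 118.50499725341797), 88.54827117919922)
1517.5 [428.15102975 112.32723112] ((749.1587524414062, -609.8272094726562), (151.0860595703125, 152.81077575683594), 11.814661979675293)
((208.10580444335938, 126.66112518310547), (82.0731430053711, 10.728516578674316), 1.3971812725067139)
[[166.95064 131.0232 ]
 [167.21223 120.29787]
 [249.26097 122.29906]
 [248.99937 133.02438]] [[ 0.66934003  0.20178411]
 [ 0.70405574  0.20248985]
 [ 0.70382536 -0.05891048]
 [ 0.66917389 -0.05901437]] [[ 0.66410023  0.19685221]
 [ 0.69824241  0.1975463 ]
 [ 0.69801584 -0.05953547]
 [ 0.66393684 -0.05963765]]
[[52, 83, 143], [52, 84, 141], [50, 78, 135], [103, 122, 158], [191, 195, 208], [209, 210, 219], [196, 199, 211], [201, 204, 214], [199, 200, 215], [202, 204, 215], [200, 200, 214], [201, 206, 217], [212, 215, 225], [152, 152, 159], [79, 85, 99], [55, 72, 104], [37, 57, 89], [46, 74, 122]]
```

{"fn": "arm_command", "kwargs": {"series": [[[0,32.6,-24.5,0],[0,32.6,-24.5,0],[0,32.6,-24.5,0],[0,32.6,-24.5,0],[0,32.6,-24.5,0],[0,32.6,-24.5,0],[0,32.6,-24.5,0],[0,32.6,-24.5,0],[0,32.6,-24.5,0],[0,32.6,-24.5,0]]]}}

```text
t: 1.1
tcp_pos: [0.4619, -0.1923, 0.2311]
tool_rot: [0.372, 0.602, -0.372, 0.601]
force: [1.5, 0.1, 0.2]
finger_gap: 1.007
```

{"fn": "arm_command", "kwargs": {"series": [[[0,0,0,-0.1414],[0,0,0,-0.1414],[0,0,0,-0.1414],[0,0,0,-0.1414],[0,0,0,-0.1414],[0,0,0,-0.1414],[0,0,0,-0.1414],[0,0,0,-0.1414],[0,0,0,0],[0,0,0,0]]]}}

```text
t: 2.1
tcp_pos: [0.4614, -0.1939, 0.2311]
tool_rot: [-0.007, 0.707, 0.008, 0.707]
force: [0.3, 0.6, -0.1]
finger_gap: 0.998
```

```bash
cat >> h.py <<'E'
def pose():
    s=status.sense();M=R.from_quat(s['tool_rot']).as_matrix()
    print('t',round(s['t'],2),'tcp',s['tcp_pos'].round(4),'zyaw',np.degrees(np.arctan2(M[1,2],M[0,2])).round(2),'down',M[:,0].round(3),'F',s['force'].round(1),'gap',round(s['finger_gap'],3),'q6',s['q'][5].round(2));return s,M
def grab(n,name):
    c=cam(n);im=np.ascontiguousarray(snapshot(n)[:,:,::-1]);cv2.imwrite(f'pics/{name}.png',im);return c,im
E
python3 - <<'E'
from h import *
pose();c,im=grab('wrist','w1');h=wood(im)
m=((h[...,0]>10)&(h[...,0]<24)&(h[...,2]>150)&(h[...,1]>60)&(h[...,1]<170)).astype('uint8')*255
for k in cv2.findContours(m,cv2.RETR_EXTERNAL,cv2.CHAIN_APPROX_NONE)[0]:
    if cv2.contourArea(k)<1500:continue
    r=cv2.minAreaRect((ray(c,k[:,0],.03)[:,:2]*1000).astype('float32'));print(cv2.contourArea(k),k[:,0].mean(0),r)
E
```

```text
t 2.1 tcp [ 0.4614 -0.1939  0.2311] zyaw 1.22 down [-0.001  0.    -1.   ] F [ 0.3  0.6 -0.1] gap 0.998 q6 -0.64
5452.0 [260.47791165 164.22690763] ((459.4841613769531, -184.75083923339844), (94.74929809570312, 127.95262908935547), 73.88585662841797)
```

View pics/w1.png

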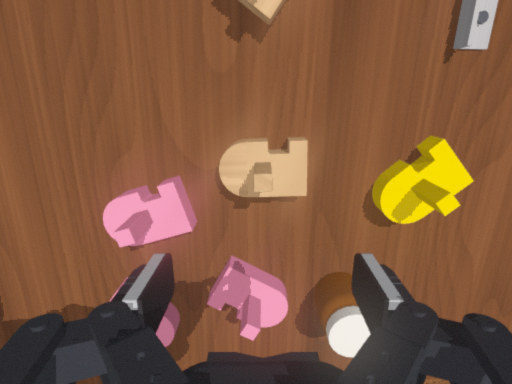

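The wrist view shows the foot centred near (263,168), with its flat end at u≈307, round end at u≈220 and post top near (263,183). Next I'll measure its edges.

```bash
python3 - <<'E'
from h import *
s,M=pose();c=cam('wrist');im=cv2.imread('pics/w1.png');h=wood(im)
print('tcp px',proj(c,s['tcp_pos']),'px of x=.462,y=-.193,z=.085:',proj(c,[.4624,-.1926,.085]))
m=((h[...,0]>10)&(h[...,0]<24)&(h[...,2]>100)&(h[...,1]>50)&(h[...,1]<150)).astype('uint8')*255
m[:125]=0;m[215:]=0;m[:,:205]=0;m[:,320:]=0
k=max(cv2.findContours(m,cv2.RETR_EXTERNAL,cv2.CHAIN_APPROX_NONE)[0],key=cv2.contourArea)
x,y,w,hh=cv2.boundingRect(k);print(x,y,w,hh)
print(cv2.minAreaRect((ray(c,k[:,0],.03)[:,:2]*1000).astype('float32')))
P=k[:,0]
e=P[(P[:,0]>302)&(P[:,1]>145)&(P[:,1]<190)];X=ray(c,e,.03);print('flat x',X[:,0].mean(),'slope deg',np.degrees(np.polyfit(X[:,1],X[:,0],1)[0]))
e=P[(P[:,1]>190)&(P[:,0]>250)&(P[:,0]<302)];X=ray(c,e,.03);print('-y side y',X[:,1].mean(),'slope',np.degrees(np.polyfit(X[:,0],X[:,1],1)[0]))
e=P[(P[:,1]<145)&(P[:,0]>245)&(P[:,0]<265)];X=ray(c,e,.03);print('+y side y',X[:,1].mean())
cv2.imwrite('pics/w1c.png',cv2.resize(im[120:220,200:330],None,fx=5,fy=5,interpolation=cv2.INTER_CUBIC))
# bar end visible corner
print(ray(c,[[455,48],[488,50],[464,0]],.025))
E
```

```text
t 2.15 tcp [ 0.4615 -0.1939  0.2312] zyaw 1.24 down [-0.  0. -1.] F [-0.4 -0.5  0.3] gap 0.999 q6 -0.64
tcp px [[262.96412887 256.14667466]] px of x=.462,y=-.193,z=.085: [[263.7441883  179.70020964]]
205 125 115 90
((462.2972106933594, -197.89202880859375), (132.50802612304688, 103.73290252685547), 1.2176026105880737)
flat x 0.5252355633019918 slope deg -4.338660772135917
-y side y -0.24942186084292564 slope 1.2127606963375654
+y side y -0.146231260017335
[[ 0.6558636  -0.06504292  0.025     ]
 [ 0.69015008 -0.06618295  0.025     ]
 [ 0.65553207 -0.0221059   0.025     ]]
```

View pics/w1c.png

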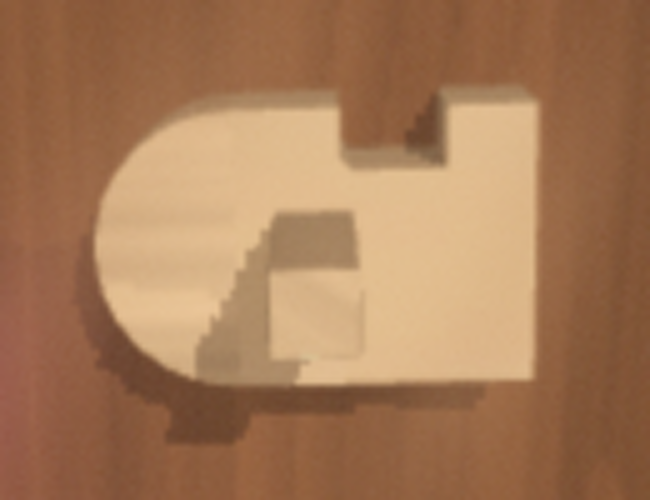

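The crop puts the top face corners at about (307.8,140.6) and (306.8,195.8), the round end at (219,167) and the post top at (263.4,182.6).

```bash
python3 - <<'E'
from h import *
pose();c=cam('wrist')
print(ray(c,[[307.8,140.6],[306.8,195.8],[219,167],[242,196.8],[241,141.6]],.03))
print('post',ray(c,[263.4,182.6],.085), [ray(c,p,.085)[0,:2].round(4) for p in ([254,173.6],[272.8,191.6])])
E
```

```text
t 2.15 tcp [ 0.4615 -0.1939  0.2312] zyaw 1.24 down [-0.  0. -1.] F [-0.4 -0.5  0.3] gap 0.999 q6 -0.64
[[ 0.5105378  -0.16184786  0.03      ]
 [ 0.51363007 -0.22588055  0.03      ]
 [ 0.41193521 -0.1936941   0.03      ]
 [ 0.43800996 -0.22871246  0.03      ]
 [ 0.43686026 -0.16451129  0.03      ]]
post [[ 0.46213232 -0.1955084   0.085     ]] [array([ 0.4529, -0.1868]), array([ 0.4715, -0.2044])]
```

{"fn": "arm_command", "kwargs": {"series": [[[20,-0.8,0.6,-0.02],[32,0,0,0],[32,0,0,0],[32,0,0,0],[32,0,0,0],[24,0,0,0],[12,0,0,0],[0,0,0,0],[0,0,0,0]]]}}

```text
t: 3.05
tcp_pos: [0.4627, -0.1951, 0.0478]
tool_rot: [-0.016, 0.707, 0.015, 0.707]
force: [-0.1, -0.1, 0.4]
finger_gap: 1.001
```

{"fn": "arm_command", "kwargs": {"series": [[[0,0,0,0],[0,0,0,0],[0,0,0,0],[0,0,0,0],[0,0,0,0],[0,0,0,0],[0,0,0,0],[0,0,0,0],[0,0,0,0],[0,0,0,0]]], "jaw": 0, "force": 50}}

```text
t: 4.05
tcp_pos: [0.4623, -0.1948, 0.0477]
tool_rot: [-0.016, 0.707, 0.016, 0.707]
force: [-1.4, 0.7, 4.6]
finger_gap: 0.201
```

{"fn": "arm_command", "kwargs": {"series": [[[-20,0,0,0],[-40,0,0,0],[-40,10,5,0],[0,32,14,0],[0,40,18,0],[0,40,18,0],[0,40,18,0],[0,40,18,0],[0,40,18,0],[0,19,10,0]]]}}

```text
t: 5.05
tcp_pos: [0.5699, 0.0747, 0.1468]
tool_rot: [-0.016, 0.707, 0.017, 0.707]
force: [-1.6, -0.0, -1.6]
finger_gap: 0.205
```

{"fn": "arm_command", "kwargs": {"series": [[[0,0,0,0],[0,0,0,0],[0,0,0,0]]]}}

```text
t: 5.35
tcp_pos: [0.5686, 0.0703, 0.1468]
tool_rot: [-0.015, 0.708, 0.015, 0.706]
force: [0.2, 0.4, -1.9]
finger_gap: 0.2
```

```bash
python3 - <<'E'
from h import *
pose();c,im=grab('wrist','w2')
cv2.imwrite('pics/w2b.png',cv2.resize(im,(800,600),interpolation=cv2.INTER_CUBIC))
E
```

```text
t 5.35 tcp [0.5686 0.0703 0.1468] zyaw 2.48 down [-0.002 -0.    -1.   ] F [ 0.2  0.4 -1.9] gap 0.2 q6 -0.11
```

View pics/w2b.png

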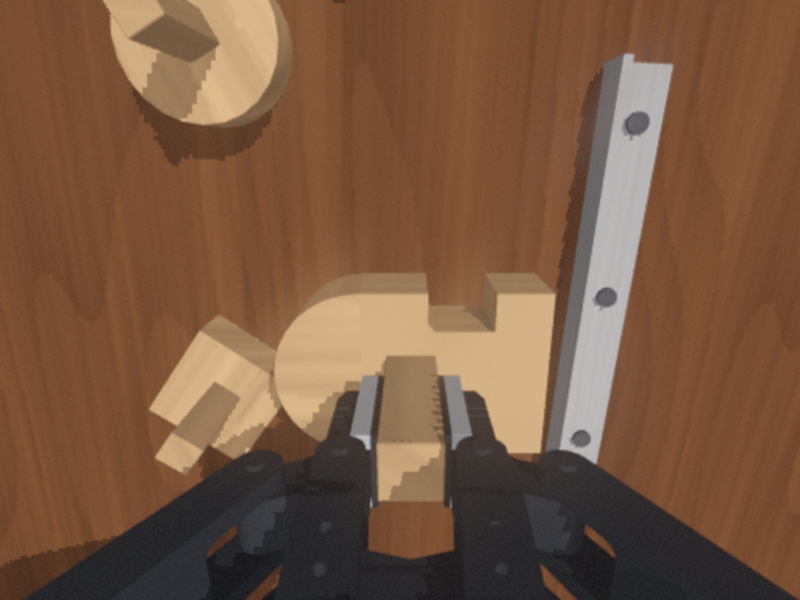

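The bar is on the right: its near face is the darker strip from (603,62)–(627,55) down to about (548,450). The foot is gripped square and parallel to the tool. I'll fit the strip's edges.

```bash
python3 - <<'E'
from h import *
s,M=pose();c=cam('wrist');im=cv2.imread('pics/w2.png');g=im.astype(int)
sat=wood(im)[...,1];V=im[...,0].astype(int)
A=[];B=[];C=[]
for v in range(50,245,5):
    guess=(603-(v*1.5625-62)*55/388)/1.5625
    r=V[v,int(guess)-14:int(guess)+40]; 
    if v in(60,120,180,240):print(v,int(guess)-14,r.tolist())
    # first: bench -> face edge (blue>100); second: face->bright (>175)
    i=np.argmax(r>95);j=np.argmax(r>180)
    A.append([int(guess)-14+i,v]);B.append([int(guess)-14+j,v])
for n,L,z in(('bottom',A,0),('topedge',B,.025)):
    X=ray(c,L,z);p=np.polyfit(X[:,1],X[:,0],1);print(n,'x at y=.07',np.polyval(p,.07),'angle',np.degrees(p[0]),'res',np.std(X[:,0]-np.polyval(p,X[:,1])))
h=np.array([[637,124],[606,297],[581,438]])/1.5625
print('holes',ray(c,h,.004))
print('far end',ray(c,[[627/1.5625,55/1.5625]],.025),ray(c,[[603/1.5625,62/1.5625]],0))
# foot as held: top face corners, height unknown ~ .03+.1
print(ray(c,np.array([[555,294],[548,452],[361,294]])/1.5625,.129))
E
```

```text
t 5.4 tcp [0.5688 0.0701 0.147 ] zyaw 2.44 down [-0.001 -0.    -1.   ] F [ 0.7 -0.4 -2. ] gap 0.207 q6 -0.11
60 369 [55, 58, 58, 58, 57, 56, 49, 44, 49, 48, 46, 51, 50, 53, 61, 93, 102, 98, 101, 101, 103, 102, 103, 105, 103, 111, 157, 171, 172, 171, 172, 171, 171, 172, 173, 173, 176, 176, 177, 175, 177, 178, 179, 177, 178, 176, 174, 174, 174, 177, 179, 179, 178, 179]
120 360 [58, 57, 55, 55, 56, 48, 43, 44, 43, 45, 40, 41, 38, 44, 60, 96, 101, 101, 102, 102, 102, 101, 102, 102, 108, 147, 177, 180, 180, 182, 182, 182, 181, 182, 182, 182, 182, 182, 181, 181, 182, 183, 183, 181, 180, 177, 178, 180, 182, 183, 181, 182, 181, 179]
180 352 [56, 58, 58, 57, 47, 41, 42, 39, 41, 42, 44, 46, 46, 67, 98, 100, 103, 103, 102, 106, 102, 103, 107, 137, 177, 182, 184, 184, 183, 184, 184, 185, 185, 184, 183, 183, 184, 180, 183, 184, 184, 184, 182, 180, 180, 184, 185, 185, 184, 183, 181, 173, 101, 56]
240 343 [135, 136, 135, 134, 133, 135, 131, 103, 66, 53, 52, 55, 56, 78, 101, 106, 104, 103, 107, 105, 104, 105, 121, 178, 184, 184, 185, 184, 181, 184, 186, 186, 184, 184, 185, 184, 184, 183, 185, 187, 185, 185, 184, 185, 187, 184, 183, 183, 179, 132, 76, 60, 61, 58]
bottom x at y=.07 0.6609624278536432 angle 5.726771360357042 res 0.0038014434400105842
topedge x at y=.07 0.6696396270394277 angle -0.8537531482072435 res 0.009159385905650793
holes [[ 0.6897659   0.16707173  0.004     ]
 [ 0.68939637  0.06695063  0.004     ]
 [ 0.68920608 -0.03360166  0.004     ]]
far end [[0.66975612 0.19716676 0.025     ]] [[ 6.67282343e-01  1.97724672e-01 -5.55111512e-17]]
[[0.61730327 0.10347821 0.129     ]
 [0.62320219 0.0398183  0.129     ]
 [0.55019446 0.10062621 0.129     ]]
```

```bash
python3 - <<'E'
from h import *
s,M=pose();c=cam('wrist')
print(ray(c,[[384,60],[375,120],[365.7,180],[356.7,240]],0)[:,:2])
print(ray(c,[[394.9,60],[385,120],[375.2,180],[365.6,240]],.025)[:,:2])
E
```

```text
t 5.4 tcp [0.5688 0.0701 0.147 ] zyaw 2.44 down [-0.001 -0.    -1.   ] F [ 0.7 -0.4 -2. ] gap 0.207 q6 -0.11
[[0.66824665 0.18195628]
 [0.66828863 0.13162114]
 [0.66804609 0.07501643]
 [0.66808034 0.01092176]]
[[0.66792092 0.17953174]
 [0.6677122  0.13353121]
 [0.66756578 0.08181592]
 [0.66758812 0.02325367]]
```

{"fn": "arm_command", "kwargs": {"series": [[[15,0,0,0.042],[25,0,0,0],[25,0,0,0],[20,0,0,0],[11,0,0,0],[0,0,15,0],[0,0,20,0],[0,0,8,0],[0,0,0,0],[0,0,0,0]]]}}

```text
t: 6.4
tcp_pos: [0.6115, 0.0711, 0.0514]
tool_rot: [-0.001, 0.708, 0.001, 0.707]
force: [0.5, 0.3, -1.6]
finger_gap: 0.206
```

{"fn": "arm_command", "kwargs": {"series": [[[0,0,2,0],[0,0,1,0],[0,0,1,0],[0,0,0,0],[0,0,0,0]]]}}

```text
t: 6.9
tcp_pos: [0.6164, 0.0714, 0.0513]
tool_rot: [-0.001, 0.707, 0.001, 0.707]
force: [-0.2, -0.5, -0.7]
finger_gap: 0.203
```

{"fn": "arm_command", "kwargs": {"series": [[[1,0,1,0],[1,0,0,0],[0,0,0,0]]]}}

```text
t: 7.2
tcp_pos: [0.6173, 0.0713, 0.049]
tool_rot: [-0.001, 0.707, 0.001, 0.707]
force: [0.3, 0.6, -1.4]
finger_gap: 0.206
```

{"fn": "arm_command", "kwargs": {"series": [[[0,0,1,0],[0,0,0,0]]]}}

```text
t: 7.4
tcp_pos: [0.6175, 0.0714, 0.0491]
tool_rot: [-0.001, 0.708, 0.001, 0.706]
force: [-2.2, -0.4, -1.1]
finger_gap: 0.205
```

{"fn": "arm_command", "kwargs": {"series": [[[0,0,1,0],[0,0,0,0]]]}}

```text
t: 7.6
tcp_pos: [0.6176, 0.0715, 0.049]
tool_rot: [-0.001, 0.709, 0.001, 0.706]
force: [-5.1, 0.1, 0.9]
finger_gap: 0.203
```

Contact shows as a push-back of 5 N. I'll hold here and take a picture.

{"fn": "arm_command", "kwargs": {"series": [[[0,0,0,0],[0,0,0,0],[0,0,0,0],[0,0,0,0],[0,0,0,0],[0,0,0,0],[0,0,0,0]]]}}

```text
t: 8.3
tcp_pos: [0.6176, 0.0715, 0.049]
tool_rot: [-0.001, 0.709, 0.001, 0.706]
force: [-5.4, 0.1, 1.1]
finger_gap: 0.207
```

```bash
python3 - <<'E'
from h import *
pose();c,im=grab('wrist','w3')
E
```

```text
t 8.3 tcp [0.6176 0.0715 0.049 ] zyaw 0.12 down [-0.004  0.    -1.   ] F [-5.4  0.1  1.1] gap 0.207 q6 -0.07
```

View pics/w3.png

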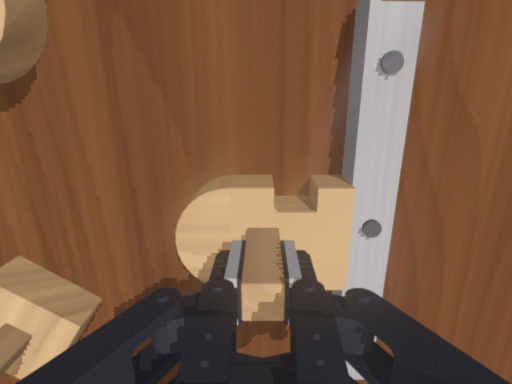

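The flat end lies flush along the bar face at u≈350, middle of the bar in view. Now I'll back off and turn the foot −90°, so that the +y side faces the bar.

{"fn": "arm_command", "kwargs": {"series": [[[0,0,-8,0],[-8,0,-20,0],[0,0,-12,0.14],[0,0,0,0.143],[0,0,0,0.143],[0,0,0,0.143],[0,0,0,0.143],[0,0,0,0.143],[0,0,0,0.143],[0,0,0,0.143]]]}}

```text
t: 9.35
tcp_pos: [0.581, 0.0711, 0.0577]
tool_rot: [0.384, 0.593, -0.382, 0.596]
force: [-0.3, 0.1, -0.7]
finger_gap: 0.2
```

{"fn": "arm_command", "kwargs": {"series": [[[0,0,0,0.143],[0,0,0,0.143],[0,0,0,0.143],[0,0,0,0.143],[0,0,0,0],[0,0,0,0],[0,0,0,0]]]}}

```text
t: 10.05
tcp_pos: [0.5799, 0.0712, 0.0574]
tool_rot: [0.534, 0.464, -0.533, 0.465]
force: [0.2, -0.8, -1.0]
finger_gap: 0.205
```

```bash
python3 - <<'E'
from h import *
pose();c,im=grab('wrist','w4')
E
```

```text
t 10.05 tcp [0.5799 0.0712 0.0574] zyaw -97.9 down [ 0.001 -0.    -1.   ] F [ 0.2 -0.8 -1. ] gap 0.205 q6 1.64
```

View pics/w4.png

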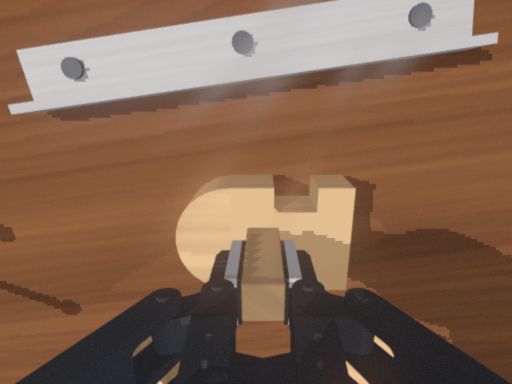

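The notched side faces the bar, but the turn overshot by about 8°. I'll correct that, lower the foot and advance.

{"fn": "arm_command", "kwargs": {"series": [[[0,0,0,-0.138],[3,15,0,0],[3,20,0,0],[1,12,0,0],[0,4,0,0],[0,1,0,0],[0,1,0,0],[0,0,0,0],[0,0,0,0]]]}}

```text
t: 11.0
tcp_pos: [0.6319, 0.0712, 0.0503]
tool_rot: [-0.5, -0.5, 0.501, -0.499]
force: [-0.3, 0.4, -1.4]
finger_gap: 0.203
```

{"fn": "arm_command", "kwargs": {"series": [[[0,1,0,0],[0,0,0,0]]]}}

```text
t: 11.2
tcp_pos: [0.6336, 0.0712, 0.0504]
tool_rot: [0.501, 0.499, -0.5, 0.5]
force: [-0.1, -0.3, -1.5]
finger_gap: 0.203
```

{"fn": "arm_command", "kwargs": {"series": [[[0,1,0,0],[0,0,0,0]]]}}

```text
t: 11.4
tcp_pos: [0.6347, 0.0711, 0.0504]
tool_rot: [0.501, 0.499, -0.5, 0.5]
force: [-0.4, 0.1, -0.4]
finger_gap: 0.205
```

Next, small steps until contact, and then down onto the bench.

{"fn": "arm_command", "kwargs": {"series": [[[1,1,0,0],[0,0,0,0]]]}}

```text
t: 11.6
tcp_pos: [0.6356, 0.0711, 0.0492]
tool_rot: [-0.5, -0.5, 0.501, -0.499]
force: [-0.4, 0.9, -1.4]
finger_gap: 0.199
```

{"fn": "arm_command", "kwargs": {"series": [[[0,1,0,0],[0,0,0,0]]]}}

```text
t: 11.8
tcp_pos: [0.636, 0.0712, 0.0492]
tool_rot: [-0.5, -0.5, 0.501, -0.499]
force: [-1.6, -0.8, -1.0]
finger_gap: 0.202
```

{"fn": "arm_command", "kwargs": {"series": [[[0.5,0.5,0,0],[0,0,0,0]]]}}

```text
t: 12.0
tcp_pos: [0.6361, 0.0712, 0.0486]
tool_rot: [-0.5, -0.5, 0.501, -0.499]
force: [-2.0, 0.4, -0.4]
finger_gap: 0.203
```

{"fn": "arm_command", "kwargs": {"series": [[[0.5,0.5,0,0],[0.5,0,0,0],[0,0,0,0],[0,0,0,0]]]}}

```text
t: 12.4
tcp_pos: [0.6361, 0.0713, 0.0479]
tool_rot: [-0.5, -0.5, 0.501, -0.499]
force: [-5.0, 0.4, 2.4]
finger_gap: 0.199
```

{"fn": "arm_command", "kwargs": {"series": [[[0.5,0,0,0],[0,0,0,0]]]}}

```text
t: 12.6
tcp_pos: [0.6361, 0.0713, 0.0479]
tool_rot: [-0.5, -0.5, 0.501, -0.499]
force: [-6.4, 0.4, 5.9]
finger_gap: 0.202
```

The foot is on the bench and against the face. Release, and then retreat straight up.

{"fn": "arm_command", "kwargs": {"series": [[[0,0,0,0],[0,0,0,0],[0,0,0,0],[0,0,0,0],[0,0,0,0],[0,0,0,0],[0,0,0,0],[0,0,0,0],[0,0,0,0],[0,0,0,0]]], "jaw": 100}}

```text
t: 13.6
tcp_pos: [0.6375, 0.0711, 0.0473]
tool_rot: [0.501, 0.5, -0.5, 0.5]
force: [-0.5, 0.8, -1.3]
finger_gap: 0.998
```

{"fn": "arm_command", "kwargs": {"series": [[[-10,0,0,0],[-30,0,0,0],[-40,0,0,0],[-40,0,0,0],[-30,0,0,0],[-10,0,0,0],[0,0,0,0],[0,0,0,0],[0,0,0,0]]]}}

```text
t: 14.5
tcp_pos: [0.6361, 0.0712, 0.2051]
tool_rot: [-0.499, -0.501, 0.502, -0.498]
force: [0.2, 0.2, -0.4]
finger_gap: 0.996
```

```bash
python3 - <<'E'
from h import *
pose();c,im=grab('wrist','w5')
c2,t=grab('top','t5')
h=wood(t)
m=((h[...,0]>10)&(h[...,0]<22)&(h[...,2]>150)&(h[...,1]>60)&(h[...,1]<170)).astype('uint8')*255
m[:90]=0;m[240:]=0
for k in cv2.findContours(m,cv2.RETR_EXTERNAL,cv2.CHAIN_APPROX_NONE)[0]:
    if cv2.contourArea(k)>150: print(cv2.minAreaRect((ray(c2,k[:,0],.03)[:,:2]*1000).astype('float32')))
cv2.imwrite('pics/w5b.png',cv2.resize(im,(800,600),interpolation=cv2.INTER_CUBIC))
E
```

```text
t 14.5 tcp [0.6361 0.0712 0.2051] zyaw -90.11 down [-0.004  0.    -1.   ] F [ 0.2  0.2 -0.4] gap 0.996 q6 1.51
((465.0849609375, 40.38352966308594), (158.49423217773438, 81.38414764404297), 76.48556518554688)
((588.2471923828125, -247.83270263671875), (34.029788970947266, 216.84034729003906), 5.263117790222168)
((633.5064697265625, 52.54170608520508), (66.13031005859375, 58.990299224853516), 1.381110429763794)
((744.8939819335938, -232.39093017578125), (28.707502365112305, 205.81520080566406), 1.353843092918396)
((660.9979248046875, -849.5617065429688), (40.37800598144531, 317.5536193847656), 88.39303588867188)
((750.5430908203125, -609.65478515625), (154.794677734375, 152.86277770996094), 11.694479942321777)
```

View pics/w5b.png

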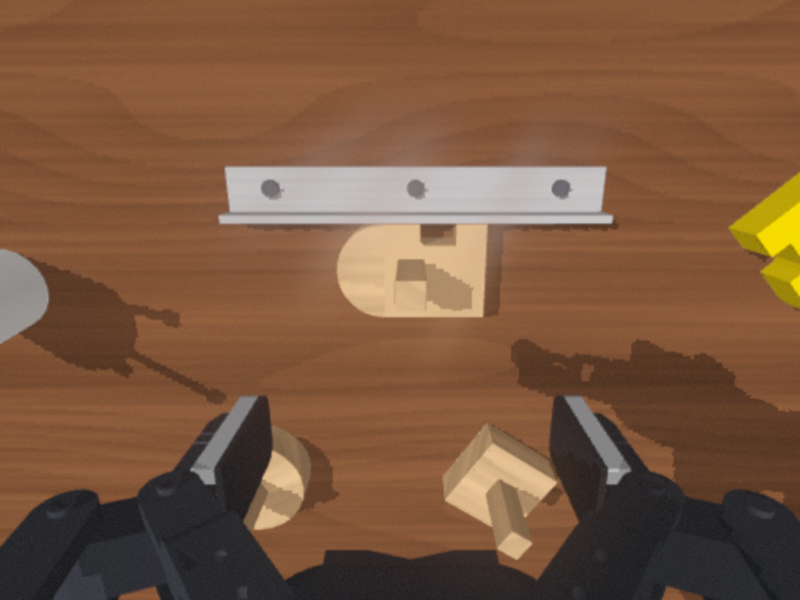

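The foot stands flush and parallel at the bar, with its notched side at the face, near the bar's middle. The gripper is open and clear, and the round and square feet are in place.

```bash
python3 -c "
from h import *
print(ticket.sign_off())"
```

```text
the job is handed in; nothing more can be done
None
```

The job is done and handed in at about 14.5 s of the 48 s allowed; sign-off gives no verdict.

- **Trial fit:** I gripped the long wooden foot by its post and pressed its flat end against the bar's near face with about 5 N for 0.7 s. By tool pose, it was about 1 mm above the bench, within 1° of square and about 4 mm from the bar's middle.
- **Final placing:** I backed off and turned the foot a quarter turn. It overshot by 8° in the air, which I corrected before contact. I then set the foot down with its notched side against the face (about 6 N), let go and rose straight up.

**Last checks:**
- The wrist picture shows the foot standing flush and parallel near the bar's middle, with the gripper open and clear.
- The round and square feet look undisturbed in that picture.
- The final top-camera measurement did not confirm this. The arm hid part of the foot, which read about 59 mm long instead of 100. The mask also ran the round and square feet together, so I relied on the wrist view and the contact forces.
- Two earlier readings disagreed. The held foot's angle read 2.4° from its side but 5.3° from its flat end, and I used 2.4°. One early wrist estimate of the bar's near face was about 10 mm off, and later readings and the contact agreed on about x = 0.668 m.

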